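Set the fume extractor's slide damper to the third click and start it

TASK

Open the slide damper of the bench fume extractor: push its upturned lip away from the shut end with closed fingertips, feel the clicks, and leave it resting at the third click without ever running on to the fourth. Then start the extractor by pressing the small button on the switch box fully down and letting go; do not press the big stop button. Only push: do not grip the lip between the fingers, and leave the loose things lying about where they are.

Things in the scene. Friction and masses are not known exactly. Their poses are not given: they have to be found in the camera images.
- hood: bench fume extractor, fixed: grey box 270 (x) x 130 (y) x 60 mm high, round duct stub at its far (+x) end. Origin on the bench under the box (casing x = -140 to +130 mm), z up; the damper opens along +x. Guide rails on top (72 mm high, y = +-54 to +-63 mm) bear six dark cross marks, 22 mm apart: the middle of the lip when shut and at clicks 1 to 5. Beyond x = 40 mm a cover, 74 mm high
- lip_top (a point): middle of the top of the damper's upright steel lip, 98 mm above the bench; hood x = -92 mm, y = 0 when shut; moves with it. The lip is 104 mm wide (hood y) and 12 mm thick (6 mm either side of this point along x), free from 65 mm up (far half 5 mm lower). Behind the shut lip the box top is flat (60 mm high) for 42 mm: closed fingertips come down there and push along hood +x
- gate (a joint): damper slide in m: 0 shut (start, end stop), grows along hood +x to 0.110 (end stop). Click stops every 22 mm: 0.022, 0.044, 0.066 (third), 0.088, 0.110. Up to about 7 N pushes it out of a stop; past the half-way crest (11 mm on) the lip snaps by itself into the next stop, ahead of a slow finger, so the push collapses, and it stays there
- switch_box: grey switch box, fixed, 75 (x) x 125 (y) x 51 mm high with two round push buttons on top; origin under its centre, z up
- start_top (a point): centre of the top of the small start button (22 mm across), at switch box y = +30 mm (left as the robot sees it), 73 mm above the bench when out
- stop_top (a point): centre of the top of the big stop button (38 mm across), at switch box y = -28 mm, 73 mm above the bench
- start (a joint): start button travel in m: 0 out, 0.006 fully down, 5 N when fully down; springs back
- stop (a joint): stop button travel in m: 0 out, 0.006 down
- flap_disc: flap disc (grinding disc), 122 mm across, 9 mm thick, lying flat; origin under its centre; loose bystander
- coupon_1: flat steel test piece, 50x80x8 mm, lying flat; origin under its centre; loose bystander
- hex_nut: large steel hex nut, 30x34x16 mm, lying flat on the extractor's far cover; origin under its centre; loose bystander
- ceramic_cup_1: pink ceramic torch cup, 22 mm across, 45 mm tall, standing; origin under its centre; loose bystander
- tape_measure: yellow tape measure, 35x100x64 mm; origin under its centre; loose bystander
There are look-alikes about, which are no part of the job. Of the things like the switch_box, leave any that is orange or turquoise; of the rest the larger one is meant.

How it is judged:
On the way, in this order (a step that is already met when the one before it is completed fails the run):
1. the damper rests at the third click, 62 to 70 mm open (value of joint gate between 0.062 and 0.07 m and velocity of joint gate between -0.01 and 0.01 m/s), for 0.3 s.
2. the start button is pressed at least 4.5 mm down with the damper at the third click (value of joint gate between 0.062 and 0.07 m and value of joint start above 0.0045 m), for 0.05 s.
At the end, for the whole second after the job is handed in: The damper rests at the third click (62 to 70 mm open), both buttons are out again (within 1.5 mm), and the loose things are within 15 mm of where they lay (value of joint gate between 0.062 and 0.07 m and velocity of joint gate below 0.01 m/s and value of joint each of start, stop below 0.0015 m and distance of each of flap_disc, coupon_1, hex_nut, ceramic_cup_1, tape_measure from where it was at the start of the episode below 0.015 m); the robot touches nothing.
It fails at once if the damper is run over the crest towards the fourth click (more than 80 mm open) (value of joint gate above 0.08 m).
It fails at once if the start button is pressed (over 3 mm) before the damper is at the third click (value of joint start above 0.003 m and not (value of joint gate between 0.062 and 0.07 m)).
It fails at once if the stop button is pressed (over 3 mm) (value of joint stop above 0.003 m).
It fails at once if the lip is gripped: fingers press on its near and far faces at once (contact force between the fingers and gate_c1 above 2 N and contact force between the fingers and gate_c2 above 2 N).
It fails at once if a loose thing is lifted or shifted by more than 15 mm (distance of any of flap_disc, coupon_1, hex_nut, ceramic_cup_1, tape_measure from where it was at the start of the episode above 0.015 m).
It also fails if it takes over 69 s, if anything falls off the work surface, if the arm or the gripper's body presses on something with over 40 N, if the wrist force passes 120 N, or if a joint passes its speed limit or range.

ROBOT

A 7-joint arm with a two-finger parallel gripper is mounted at the origin on the work surface; the furniture and walls round the work are solid. World frame = base frame: x ahead of the robot, y to its left, z up, the work surface at z = 0. Lengths are in m, angles in rad, forces in N, time in s.
With the tool pointing down it reaches from about 0.35 to 0.9 m from the base axis. Payload 8.1 kg.
Tool frame: the origin (TCP) lies between the finger pads; the fingertips stand 22 mm ahead of it and the grasp point (between the pads) lies 3 mm ahead of it (arm.tip_reach is the distance from the TCP to the fingertips, in m); z points along the fingers, y is the line along which they close (so a half turn about z gives the same grasp; the last joint's range is limited). The gripper opens to 92 mm and grips with 3 to 60 N. Pads are 19 mm wide; open, the fingers measure 130 mm over their backs; the gripper's body (75 mm by 190 mm) begins 47 mm behind the grasp point.
Start: joints at [-1.386, 0.434, 0.025, 1.573, -0.012, 1.134, -0.075], TCP at [0.177, 0.599, 0.249] pointing down, gripper open.
Joint ranges: [-2.62, 2.62], [-0.44, 2.09], [-1.27, 1.32], [0.08, 2.57], [-1.32, 4.46], [0.12, 2], [-2.74, 2.74]. Speed limits (rad/s): [2.22, 2.22, 3.01, 3.01, 3.14, 3.14, 3.14].

INTERFACE

Orientations are given as a rotation vector (axis times angle).
In Python, from cell import telemetry, vision, job, arm gives the robot as it stands. The module is installed in compiled form; this text tells all that it offers.
- The arm moves only by the shell command python3 -m creep 'ROWS' [FORCE]. ROWS is text: rows parted by semicolons, each of 7 numbers parted by spaces: the finger opening in cm, from 0 to 9.18, then the shift along the tool's x, y, z in cm, then the turn, a rotation vector about the tool's x, y, z in degrees. A call has 1 to 5 rows; each row is the pose to reach, as a shift and turn from the pose commanded when the call began, along the tool's axes at that moment; what a row does not reach only later rows make up. A row lasts 1/8 s, in which the tool goes at most 62.5 mm and 10.7 degrees, less where a joint would pass 70% of its speed; a pose out of reach is approached as far as the arm can. A call with a gripper value outside its range is refused whole. The fingers move at their own pace and stop on an object; FORCE is the grip in N (left out, the last holds). Time passes only in rows, so rows that repeat a pose let the fingers close. It gives the time, the measured TCP pose, the force, the opening and the grip force at its end, in the units of the state.
- telemetry.observe(): the state, without advancing time (a new reading comes with each control period).
- vision.get_image(name): name is "scene" or "side" or "wrist"; returns the picture (420x560x3 uint8, red, green, blue); there is no depth.
- vision.camera_info(name): a dict with "fov_y" (degrees; the focal length in pixels is half the picture's height over the tangent of half this angle, whatever the lens; pixels are square), "cx", "cy" (the principal point, pixels), "extrinsics" (4x4, takes a point from camera to world coordinates). Camera axes: x right, y down, z forward; pixel columns grow to the right and rows downward; lengths in m; the calibration is good to about 2 mm. A picture is of the moment at which its call begins: read the wrist's pose just before it. camera_info takes no time and is no camera call; for the wrist camera it gives the pose at the moment of the call.
- job.sign_off(): hands the job in; it is judged then, once.
The state is a dict: "clock": time; "joints": joint angles; "dq": joint speeds; "joint_efforts": joint torques, N m; "position": TCP position; "ee_rot": TCP orientation; "force": force on the tool from outside, world axes, zero at the start; "ft_torque": the same for the moment, N m; "width": opening from 0.0 (shut) to 1.0 (fully open); "gripper_force": force on a finger pad.
Only numpy, scipy, OpenCV 4.12 (cv2) and the standard library are available. Lean on these libraries where they do the work, as an engineer would, in place of code of your own. Each camera call takes 0.05 s, during which the arm holds its last target. There are 200 camera calls.

## Working session

There is one attempt and no reset: what is moved stays moved. The work goes in short steps, Python scripts to look and compute and a shell command to move; the robot and the scene stay as the last step left them, time stands still between calls to the robot, and variables do not carry over. Pictures are saved under pics/ and viewed, at most 10 in all, crops included, and the job is handed in when it is done.

```bash
mkdir -p pics; ls; python3 - <<'E'
from cell import telemetry, vision
import cv2,numpy as np
s=telemetry.observe(); print({k:np.round(v,3) for k,v in s.items()})
for n in("scene","side"):
    im=vision.get_image(n); cv2.imwrite(f"pics/{n}0.png",cv2.cvtColor(im,cv2.COLOR_RGB2BGR))
    c=vision.camera_info(n); print(n,c)
E
```

```text
pics
{'clock': np.float64(0.0), 'joints': array([-1.386,  0.435,  0.025,  1.574, -0.012,  1.134, -0.075]), 'dq': array([0.   , 0.   , 0.001, 0.001, 0.002, 0.001, 0.   ]), 'joint_efforts': array([-1.0000e-03, -6.6787e+01,  9.8500e-01, -3.1444e+01, -6.0000e-02,
        4.4000e-02,  0.0000e+00]), 'position': array([0.177, 0.599, 0.248]), 'ee_rot': array([-4.510e-01, -3.109e+00,  2.000e-03]), 'force': array([-0.575, -0.139, -0.273]), 'ft_torque': array([ 0.   , -0.079, -0.013]), 'gripper_force': np.float64(0.0), 'width': np.float64(0.998)}
scene {'fov_y': 57.35687371274281, 'cx': 285.7325617289598, 'cy': 205.15255120691953, 'extrinsics': array([[ 0.84076581, -0.20893185,  0.49946004, -0.07980895],
       [-0.54126545, -0.34486889,  0.76687493, -0.95838315],
       [ 0.01202363, -0.91510269, -0.40304156,  0.54044178],
       [ 0.        ,  0.        ,  0.        ,  1.        ]])}
side {'fov_y': 52.281943084276186, 'cx': 275.13870192381415, 'cy': 208.89953970128204, 'extrinsics': array([[-0.99994486,  0.00923069, -0.00500763,  0.48865201],
       [ 0.00963003,  0.61580068, -0.78784312,  0.86536228],
       [-0.00418864, -0.7878479 , -0.61585562,  0.8222206 ],
       [ 0.        ,  0.        ,  0.        ,  1.        ]])}
```

View pics/scene0.png

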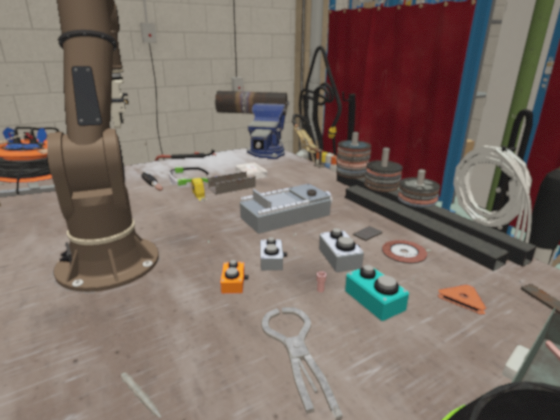

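View pics/side0.png

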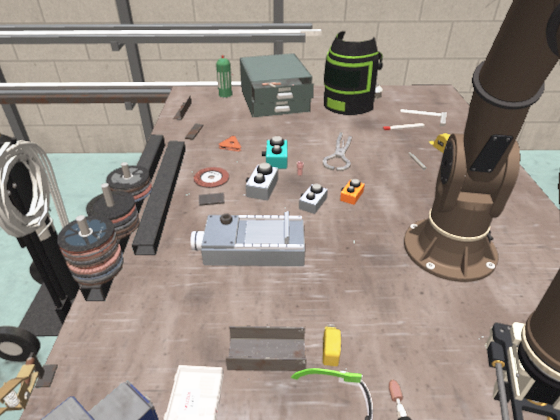

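The hood sits at side (255,240) / scene (287,207), with its lip at side ~(287,227). The larger grey box is at side (262,180) / scene (342,248). I'll enlarge both areas.

```bash
python3 - <<'E'
import cv2,numpy as np
a=cv2.imread("pics/side0.png")[155:275,185:315]; b=cv2.imread("pics/scene0.png")[175:275,235:365]
cv2.imwrite("pics/crop1.png",cv2.resize(a,None,fx=6,fy=5,interpolation=cv2.INTER_CUBIC)[:600])
cv2.imwrite("pics/crop2.png",cv2.resize(b,None,fx=6,fy=6,interpolation=cv2.INTER_CUBIC)[:600])
E
```

```text
(no output)
```

View pics/crop1.png

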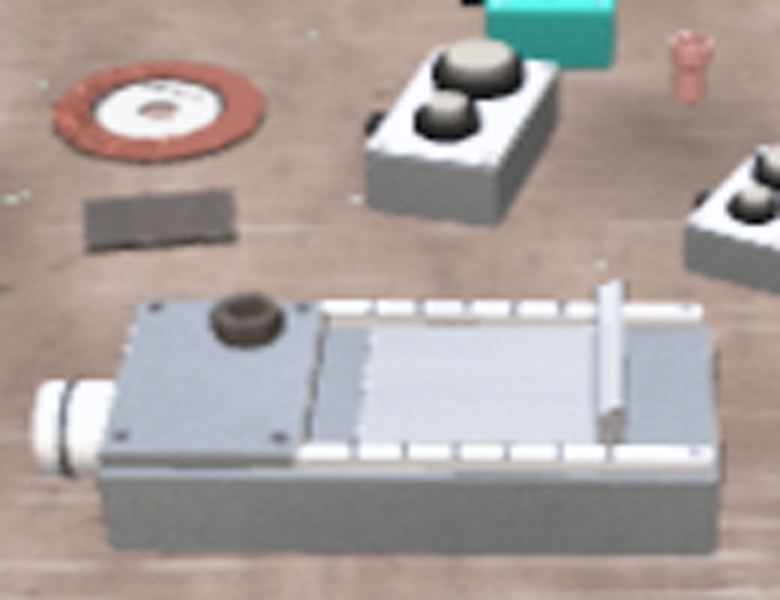

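View pics/crop2.png

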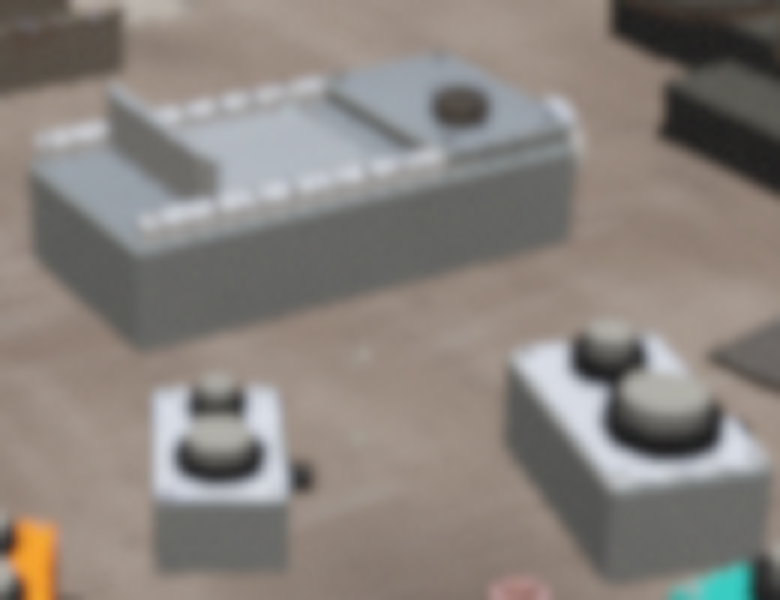

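Crop 1 shows the small start button at (447,100) and the big stop button at (482,57). The lip's top edge runs (611,285)–(611,408), and the near-rail marks are 53 px apart at y≈453. Crop 2 shows start at (610,340), stop at (660,393), and the lip top running (115,90)–(215,165).

```bash
cat > h.py <<'E'
import numpy as np
from cell import vision
def ray(n,u,v,c=None):
    c=c or vision.camera_info(n); f=210/np.tan(np.radians(c["fov_y"]/2)); E=c["extrinsics"]
    d=E[:3,:3]@[(u-c["cx"])/f,(v-c["cy"])/f,1]; return E[:3,3],d/np.linalg.norm(d)
def plane(n,u,v,z,c=None):
    o,d=ray(n,u,v,c); return o+d*(z-o[2])/d[2]
def tri(a,b):
    (o,d),(p,e)=a,b; t=np.linalg.lstsq(np.c_[d,-e],p-o,rcond=None)[0]
    x,y=o+d*t[0],p+e*t[1]; return (x+y)/2,np.linalg.norm(x-y)
E
python3 - <<'E'
from h import *
S=lambda x,y:(185+x/6-.5+.08,155+y/5-.4); C=lambda x,y:(235+x/6-.4,175+y/6-.4)
P=lambda n,s,z:print(n,np.round(plane("side",*S(*s),z),4))
Q=lambda n,s,z:print(n,"scene",np.round(plane("scene",*C(*s),z),4))
T=lambda n,a,b:print(n,"tri",*np.round(tri(ray("side",*S(*a)),ray("scene",*C(*b))),4))
P("start",(447,100),.073);Q("start",(610,340),.073);T("start",(447,100),(610,340))
P("stop",(482,57),.073);Q("stop",(660,393),.073);T("stop",(482,57),(660,393))
for x in(352,405,457,510,563):P("near",(x,452),.072)
for x in(373,423,473,517,563):P("far",(x,308),.072)
P("lipF",(611,285),.098);P("lipN",(611,406),.098)
Q("lipN",(115,90),.098);Q("lipF",(212,166),.098)
P("botR",(716,552),0);P("botL",(112,550),0);Q("botR",(145,348),0)
P("nut",(247,310),.09)
P("cup",(690,95),0);P("coupon",(160,222),.008);P("disc",(160,108),.009)
E
```

```text
start [ 0.5317 -0.2703  0.073 ]
start scene [ 0.5209 -0.2808  0.073 ]Traceback (most recent call last):
  File "<stdin>", line 6, in <module>
  File "<stdin>", line 5, in <lambda>
    return _wrapfunc(a, 'round', decimals=decimals, out=out)
    return _wrapit(obj, method, *args, **kwds)
    conv = _array_converter(obj)
ValueError: setting an array element with a sequence. The requested array has an inhomogeneous shape after 1 dimensions. The detected shape was (2,) + inhomogeneous part.
```

```bash
cat > m.py <<'E'
from h import *
S=lambda x,y:(185+x/6-.5+.08,155+y/5-.4); C=lambda x,y:(235+x/6-.4,175+y/6-.4)
P=lambda n,s,z:print(n,np.round(plane("side",*S(*s),z),4))
Q=lambda n,s,z:print(n,"scene",np.round(plane("scene",*C(*s),z),4))
def T(n,a,b):
    p,e=tri(ray("side",*S(*a)),ray("scene",*C(*b)));print(n,"tri",np.round(p,4),round(e,4))
P("start",(447,100),.073);Q("start",(610,340),.073);T("start",(447,100),(610,340))
P("stop",(482,57),.073);Q("stop",(660,393),.073);T("stop",(482,57),(660,393))
for x in(352,405,457,510,563):P("near",(x,452),.072)
for x in(373,423,473,517,563):P("far",(x,308),.072)
P("lipF",(611,285),.098);P("lipN",(611,406),.098)
Q("lipN",(115,90),.098);Q("lipF",(212,166),.098)
P("botR",(716,552),0);P("botL",(112,550),0);Q("botR",(145,348),0)
P("nut",(247,310),.09)
P("cup",(690,95),0);P("coupon",(160,222),.008);P("disc",(160,108),.009)
E
python3 m.py
```

```text
start [ 0.5317 -0.2703  0.073 ]
start scene [ 0.5209 -0.2808  0.073 ]
start tri [ 0.5299 -0.2737  0.0689] 0.0051
stop [ 0.5137 -0.3208  0.073 ]
stop scene [ 0.5081 -0.3289  0.073 ]
stop tri [ 0.5131 -0.3245  0.07  ] 0.0018
near [0.566  0.0551 0.072 ]
near [0.5433 0.0554 0.072 ]
near [0.521  0.0557 0.072 ]
near [0.4983 0.056  0.072 ]
near [0.4756 0.0564 0.072 ]
far [ 0.562  -0.0625  0.072 ]
far [ 0.5388 -0.0622  0.072 ]
far [ 0.5155 -0.0618  0.072 ]
far [ 0.4951 -0.0615  0.072 ]
far [ 0.4737 -0.0612  0.072 ]
lipF [ 0.4521 -0.0487  0.098 ]
lipN [0.4552 0.0504 0.098 ]
lipN scene [0.4482 0.0374 0.098 ]
lipF scene [ 0.4405 -0.0753  0.098 ]
botR [0.4075 0.058  0.    ]
botL [0.6768 0.0528 0.    ]
botR scene [ 0.4101 -0.0599  0.    ]
nut [ 0.6173 -0.0394  0.09  ]
cup [ 0.3948 -0.385   0.    ]
coupon [ 0.6852 -0.2305  0.008 ]
disc [ 0.6991 -0.36    0.009 ]
```

The side view is self-consistent: rails 118 mm apart, marks 22 mm apart, casing 269 mm long, and the hood turned about −1.3°. Lip top is at (0.454, 0.000) and the start button at about (0.531, −0.271). The scene view differs by about 1 cm, so I'll refine with the wrist camera.

```bash
cat > go.py <<'E'
import sys,numpy as np
from scipy.spatial.transform import Rotation as R
from cell import telemetry
s=telemetry.observe(); r=R.from_rotvec(s["ee_rot"])
x,y,z,a=map(float,sys.argv[1:5]) # a: world angle of tool y, deg; tool z down
a=np.radians(a); Y=np.array([np.cos(a),np.sin(a),0]); Z=np.array([0,0,-1.]); t=R.from_matrix(np.c_[np.cross(Y,Z),Y,Z])
print("t",round(float(s["clock"]),2),"pos",np.round(s["position"],4),"F",np.round(s["force"],1),"w",round(float(s["width"]),3))
print("shift cm",np.round(r.inv().apply(np.array([x,y,z])-s["position"])*100,2),"turn",np.round((r.inv()*t).as_rotvec(degrees=True),2))
E
python3 go.py .427 0 .249 88.7
```

```text
t 0.1 pos [0.1773 0.5989 0.2481] F [0.6 0.1 0.3] w 1.001
shift cm [-4.094e+01 -5.034e+01 -2.000e-02] turn [ -0.08  -0.   -15.19]
```

```bash
python3 -m creep '0 -3.7 -4.6 0 0 0 -5; 0 -7.5 -9.2 0 0 0 -10; 0 -11.3 -13.9 0 0 0 -15.2; 0 -15 -18.5 0 0 0 -15.2; 0 -18.8 -23.1 0 0 0 -15.2' 20; python3 go.py .427 0 .249 88.7
```

```text
clock: 0.72
position: [0.2925, 0.3224, 0.2486]
ee_rot: [-0.036, -3.141, 0.0]
force: [0.7, 0.6, 0.3]
width: 0.506
gripper_force: 0.0
t 0.72 pos [0.2925 0.3224 0.2486] F [0.7 0.6 0.3] w 0.506
shift cm [-14.17 -31.93  -0.04] turn [-0. -0.  0.]
```

```bash
python3 -m creep '0 -2.3 -5.3 0 0 0 0; 0 -4.7 -10.7 0 0 0 0; 0 -7.1 -16 0 0 0 0; 0 -9.5 -21.3 0 0 0 0; 0 -11.8 -26.6 0 0 0 0'; python3 go.py .427 0 .249 88.7
```

```text
clock: 1.35
position: [0.4044, 0.054, 0.2488]
ee_rot: [0.035, 3.141, 0.001]
force: [1.9, 1.2, -0.0]
width: 0.011
gripper_force: 0.0
t 1.35 pos [0.4044 0.054  0.2488] F [ 1.9  1.2 -0. ] w 0.011
shift cm [-2.38 -5.35 -0.02] turn [0.02 0.02 0.02]
```

```bash
python3 -m creep '0 -2.3 -5.3 0 0 0 0;0 -2.3 -5.3 0 0 0 0;0 -2.3 -5.3 0 0 0 0' ; python3 - <<'E'
from h import *
import cv2
c=vision.camera_info("wrist");im=vision.get_image("wrist");cv2.imwrite("pics/w1.png",im[:,:,::-1]);np.save("w1.npy",c,allow_pickle=True);print(c)
E
python3 go.py .427 0 .249 88.7
```

```text
clock: 1.72
position: [0.4255, 0.0025, 0.2485]
ee_rot: [-0.036, -3.141, -0.0]
force: [0.4, -0.1, 0.1]
width: 0.003
gripper_force: 0.0
{'fov_y': 70.6267236124515, 'cx': 282.51815789376633, 'cy': 207.44580020005796, 'extrinsics': array([[ 2.28291432e-02,  9.52262061e-01,  3.04426999e-01,
         3.41720291e-01],
       [ 9.99739040e-01, -2.19964878e-02, -6.16490975e-03,
         4.92537449e-03],
       [ 8.25715087e-04,  3.04488295e-01, -9.52515720e-01,
         3.84910892e-01],
       [ 0.00000000e+00,  0.00000000e+00,  0.00000000e+00,
         1.00000000e+00]])}
t 1.77 pos [0.4254 0.0031 0.2485] F [ 0.6  0.5 -0.2] w 0.003
shift cm [-0.16 -0.31 -0.05] turn [ 0.01 -0.04  0.06]
```

View pics/w1.png

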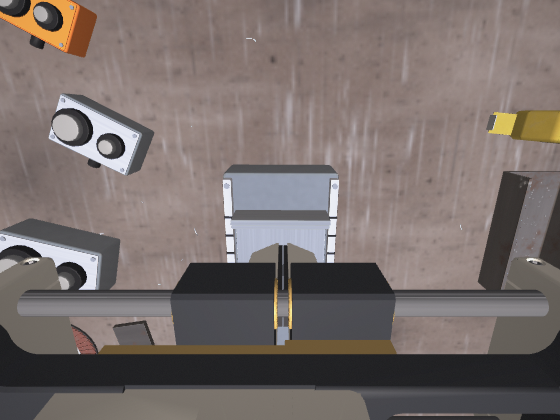

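The wrist view shows the lip from about (231,211) to (331,219), the near casing top edge at row ~175, and rails at columns 223 and 338. I'll check these against the side estimate.

```bash
python3 - <<'E'
from h import *
import cv2
c=np.load("w1.npy",allow_pickle=True).item()
g=cv2.imread("pics/w1.png",0); print(g[160:250,265].tolist()); print(g[215,222:342].tolist())
for n,u,v,z in(("lipL near",231,211,.098),("lipR near",331,211,.098),("lip far",281,219,.098),("edge",281,175,.06),("railL",223,200,.072),("railR",338,200,.072),("mark1",228,235,.072)):print(n,np.round(plane("wrist",u,v,z,c),4))
E
```

```text
[125, 128, 130, 133, 118, 79, 78, 79, 80, 79, 81, 82, 90, 137, 156, 156, 157, 156, 156, 157, 156, 156, 156, 156, 157, 157, 157, 155, 154, 154, 154, 154, 154, 154, 154, 156, 155, 155, 155, 154, 154, 155, 154, 154, 155, 155, 155, 155, 156, 152, 93, 92, 92, 92, 91, 92, 92, 93, 95, 99, 165, 189, 184, 180, 180, 186, 187, 184, 186, 189, 190, 189, 188, 188, 190, 190, 189, 189, 190, 189, 190, 189, 190, 189, 189, 190, 187, 154, 121, 122]
[133, 131, 131, 235, 235, 235, 235, 234, 233, 231, 140, 92, 94, 93, 93, 93, 93, 93, 94, 93, 93, 93, 93, 93, 92, 93, 93, 93, 93, 93, 93, 93, 93, 94, 94, 93, 93, 93, 92, 92, 93, 93, 94, 92, 93, 94, 93, 93, 93, 92, 92, 93, 92, 93, 93, 94, 93, 92, 93, 93, 93, 93, 93, 93, 92, 92, 93, 93, 93, 92, 93, 92, 92, 93, 93, 92, 93, 93, 92, 93, 93, 92, 93, 92, 92, 93, 93, 92, 92, 92, 93, 93, 92, 91, 92, 92, 92, 91, 91, 92, 91, 91, 92, 92, 91, 92, 98, 233, 237, 236, 236, 236, 235, 234, 236, 134, 130, 130, 129, 133]
lipL near [ 0.436  -0.0495  0.098 ]
lipR near [0.4384 0.0524 0.098 ]
lip far [0.4459 0.0012 0.098 ]
edge [0.4077 0.002  0.06  ]
railL [ 0.4316 -0.0623  0.072 ]
railR [0.4345 0.0641 0.072 ]
mark1 [ 0.4733 -0.0601  0.072 ]
```

The near face's top edge is at x≈0.447 and the casing edge at 0.408, both matching. Next I'll descend behind the lip with the tips at z≈0.074.

```bash
python3 -m creep '0 -0.1 -0.2 5 0 0 0;0 -0.1 -0.2 10 0 0 0;0 -0.1 -0.2 13.5 0 0 0;0 -0.1 -0.2 15.2 0 0 0;0 -0.1 -0.2 15.2 0 0 0'; python3 go.py .438 0.001 .096 88.7
```

```text
clock: 2.4
position: [0.4256, 0.0014, 0.0958]
ee_rot: [-0.032, -3.138, 0.0]
force: [-0.4, 0.3, -0.3]
width: 0.004
gripper_force: 0.0
t 2.4 pos [0.4256 0.0014 0.0958] F [-0.4  0.3 -0.3] w 0.004
shift cm [-1.24 -0.02 -0.03] turn [-0.01 -0.17  0.13]
```

```bash
python3 -m creep '0 -0.4 0 0 0 0 0;0 -0.8 0 0 0 0 0;0 -1.1 0 0 0 0 0;0 -1.4 0 0 0 0 0;0 -1.6 0 0 0 0 0';  python3 -m creep '0 -0.2 0 0 0 0 0;0 -0.3 0 0 0 0 0;0 -0.4 0 0 0 0 0;0 -0.4 0 0 0 0 0'
```

```text
clock: 3.02
position: [0.4413, 0.0, 0.0965]
ee_rot: [-0.036, -3.138, -0.001]
force: [-6.8, 0.6, 3.2]
width: 0.003
gripper_force: 3.5
clock: 3.52
position: [0.4456, -0.0001, 0.0964]
ee_rot: [-0.036, -3.139, -0.0]
force: [-4.4, 1.1, 0.0]
width: 0.003
gripper_force: 2.4
```

```bash
python3 -m creep '0 -0.1 0 0 0 0 0;0 -0.2 0 0 0 0 0;0 -0.3 0 0 0 0 0;0 -0.3 0 0 0 0 0';  python3 -m creep '0 -0.1 0 0 0 0 0;0 -0.2 0 0 0 0 0;0 -0.2 0 0 0 0 0'
```

```text
clock: 4.03
position: [0.4506, -0.0003, 0.0969]
ee_rot: [0.036, 3.14, 0.0]
force: [-0.2, 0.5, -0.3]
width: 0.007
gripper_force: 0.0
clock: 4.4
position: [0.4519, -0.0003, 0.0967]
ee_rot: [0.036, 3.141, 0.0]
force: [-0.8, -0.7, -0.2]
width: 0.005
gripper_force: 0.0
```

First click felt: the push fell from 6.8 N to 0 by TCP x≈0.4506. On to the second, expecting contact at ~0.460 and the crest at ~0.471.

```bash
python3 -m creep '0 -0.3 0 0 0 0 0;0 -0.6 0 0 0 0 0;0 -0.9 0 0 0 0 0;0 -1.1 0 0 0 0 0;0 -1.2 0 0 0 0 0';  python3 -m creep '0 -0.2 0 0 0 0 0;0 -0.3 0 0 0 0 0;0 -0.4 0 0 0 0 0;0 -0.4 0 0 0 0 0';python3 -m creep '0 -0.1 0 0 0 0 0;0 -0.2 0 0 0 0 0;0 -0.3 0 0 0 0 0;0 -0.3 0 0 0 0 0';  python3 -m creep '0 -0.1 0 0 0 0 0;0 -0.2 0 0 0 0 0;0 -0.2 0 0 0 0 0'
```

```text
clock: 5.03
position: [0.4624, -0.0005, 0.0964]
ee_rot: [-0.036, -3.139, -0.0]
force: [-6.4, 0.4, 4.4]
width: 0.0
gripper_force: 3.2
clock: 5.52
position: [0.4662, -0.0006, 0.0963]
ee_rot: [-0.036, -3.138, -0.0]
force: [-6.1, 0.3, 2.7]
width: 0.001
gripper_force: 3.0
clock: 6.02
position: [0.4719, -0.0007, 0.097]
ee_rot: [0.035, 3.139, 0.0]
force: [-0.2, 1.2, 0.7]
width: 0.006
gripper_force: 0.0
clock: 6.4
position: [0.4731, -0.0007, 0.0968]
ee_rot: [0.035, 3.141, 0.0]
force: [-0.2, -0.0, 0.4]
width: 0.005
gripper_force: 0.0
```

Second click felt, with the collapse just before 0.472. The third uses the same pattern, stopping by ~0.495.

```bash
python3 -m creep '0 -0.3 0 0 0 0 0;0 -0.6 0 0 0 0 0;0 -0.9 0 0 0 0 0;0 -1.1 0 0 0 0 0;0 -1.2 0 0 0 0 0';  python3 -m creep '0 -0.2 0 0 0 0 0;0 -0.3 0 0 0 0 0;0 -0.4 0 0 0 0 0;0 -0.4 0 0 0 0 0';python3 -m creep '0 -0.1 0 0 0 0 0;0 -0.2 0 0 0 0 0;0 -0.3 0 0 0 0 0;0 -0.3 0 0 0 0 0'
```

```text
clock: 7.02
position: [0.4838, -0.001, 0.0965]
ee_rot: [-0.036, -3.139, -0.0]
force: [-6.0, 0.8, 4.0]
width: 0.003
gripper_force: 2.9
clock: 7.52
position: [0.4873, -0.0011, 0.0964]
ee_rot: [-0.036, -3.139, -0.0]
force: [-6.7, -0.8, 3.6]
width: 0.004
gripper_force: 3.2
clock: 8.02
position: [0.4922, -0.0012, 0.0967]
ee_rot: [0.035, 3.141, -0.0]
force: [0.3, 0.8, -0.2]
width: 0.007
gripper_force: 0.2
```

The third push has collapsed too. I'll back off, rise clear and check with the cameras.

```bash
python3 -m creep '0 1 0 0 0 0 0;0 1.2 0 -4 0 0 0;0 1.2 0 -9 0 0 0;0 1.2 0 -15 0 0 0;0 1.2 0 -15 0 0 0'; python3 - <<'E'
from h import *
import cv2
im=vision.get_image("side");cv2.imwrite("pics/s2.png",im[:,:,::-1])
a=im[155:275,185:315,::-1];cv2.imwrite("pics/crop3.png",cv2.resize(a,None,fx=6,fy=5,interpolation=cv2.INTER_CUBIC))
E
python3 go.py .531 -.272 .25 88.7
```

```text
clock: 8.65
position: [0.4822, -0.0009, 0.2511]
ee_rot: [0.036, 3.132, 0.003]
force: [0.2, 0.4, -0.7]
width: 0.006
gripper_force: 0.0
t 8.7 pos [ 0.4809 -0.0007  0.2488] F [-0.3  0.2 -1.1] w 0.008
shift cm [ -5.62 -27.01  -0.14] turn [0.1  0.3  0.02]
```

View pics/crop3.png

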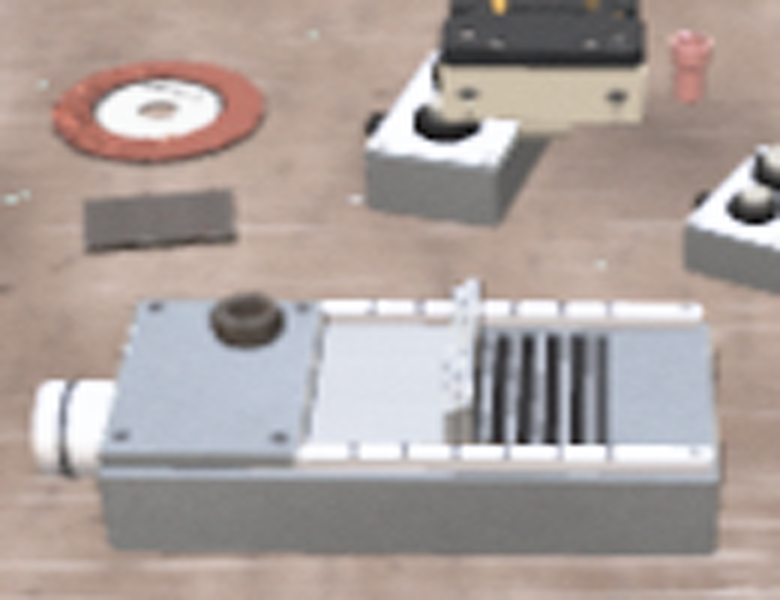

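The lip base now stands at (460,440), by the third mark (457,452), with four grille slots uncovered and the loose things unmoved. Next is a wrist view of the switch box.

```bash
python3 go.py .6 -.272 .25 88.7; python3 -m creep '0 -2.5 -5.4 0 0 0 0;0 -5 -10.8 0 0 0 0;0 -7.5 -16.2 0 0 0 0;0 -10 -21.6 0 0 0 0;0 -12.5 -27 0 0 0 0';python3 -m creep '0 0 0 0 0 0 0;0 0 0 0 0 0 0;0 0 0 0 0 0 0'; python3 go.py .6 -.272 .25 88.7; python3 - <<'E'
from h import *
import cv2
for s in((611,285),(466,283),(611,406),(460,406)):print(plane("side",185+s[0]/6-.4,155+s[1]/5-.4,.098).round(4))
c=vision.camera_info("wrist");im=vision.get_image("wrist");cv2.imwrite("pics/w2.png",im[:,:,::-1]);np.save("w2.npy",c,allow_pickle=True)
E
```

```text
t 8.7 pos [ 0.4809 -0.0007  0.2488] F [-0.3  0.2 -1.1] w 0.008
shift cm [-12.52 -26.85  -0.1 ] turn [0.1  0.3  0.02]
clock: 9.32
position: [0.5987, -0.2749, 0.245]
ee_rot: [-0.035, -3.14, -0.002]
force: [1.4, -0.4, 0.5]
width: 0.004
gripper_force: 0.0
clock: 9.7
position: [0.5986, -0.2719, 0.2461]
ee_rot: [-0.033, -3.141, -0.002]
force: [-0.6, 0.3, -0.1]
width: 0.005
gripper_force: 0.0
t 9.7 pos [ 0.5986 -0.2719  0.2461] F [-0.6  0.3 -0.1] w 0.005
shift cm [-0.14 -0.01 -0.39] turn [ 0.08 -0.04  0.11]
[ 0.4521 -0.0487  0.098 ]
[ 0.518  -0.0514  0.098 ]
[0.4551 0.0504 0.098 ]
[0.5191 0.0495 0.098 ]
```

View pics/w2.png

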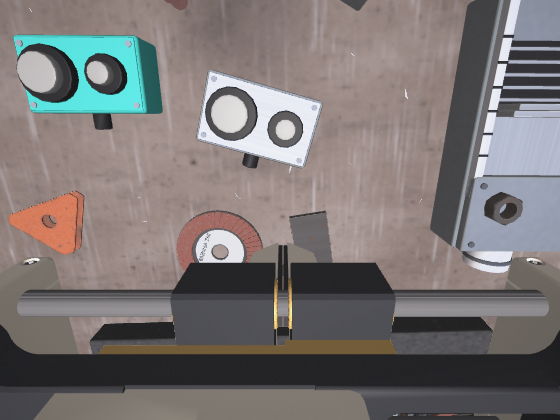

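Damper travel measures 64–66 mm, so it is at the third click. In the wrist view the small start button is at (286,129) and the big stop button at (231,113).

```bash
python3 - <<'E'
from h import *
c=np.load("w2.npy",allow_pickle=True).item()
a=plane("wrist",286,129.5,.073,c);b=plane("wrist",231,113,.073,c);print(a,b,np.linalg.norm(a-b))
for q in((208,71),(321,103),(305,167),(197,139)):print(plane("wrist",*q,.051,c).round(4))
E
python3 go.py .53 -.271 .11 88.7
```

```text
[ 0.53103454 -0.2659928   0.073     ] [ 0.51401437 -0.32042459  0.073     ] 0.057030749650066465
[ 0.4726 -0.3445  0.051 ]
[ 0.5059 -0.2283  0.051 ]
[ 0.5735 -0.245   0.051 ]
[ 0.5402 -0.3632  0.051 ]
t 9.75 pos [ 0.5987 -0.2719  0.2465] F [ 0.3 -0.3 -0.5] w 0.006
shift cm [ 6.86 -0.07 13.65] turn [ 0.06 -0.01  0.12]
```

Button spacing is 57 mm (58 expected), and the box corners put start at (0.5315, −0.266), which agrees. I'll go above it, then press.

```bash
python3 -m creep '0 4 0.4 0 0 0 0;0 6.8 0.6 3 0 0 0;0 6.8 0.6 8 0 0 0;0 6.8 0.6 12 0 0 0;0 6.8 0.6 13.6 0 0 0'; python3 -m creep '0 0 0 0 0 0 0;0 0 0 0 0 0 0'; python3 go.py .531 -.266 .089 88.7
```

```text
clock: 10.38
position: [0.53, -0.2644, 0.1091]
ee_rot: [-0.033, -3.139, -0.002]
force: [-0.1, 0.1, 0.2]
width: 0.002
gripper_force: 0.0
clock: 10.62
position: [0.5318, -0.2665, 0.1123]
ee_rot: [0.035, 3.139, -0.001]
force: [0.5, -0.4, 0.6]
width: 0.004
gripper_force: 0.0
t 10.62 pos [ 0.5318 -0.2665  0.1123] F [ 0.5 -0.4  0.6] w 0.004
shift cm [0.09 0.05 2.33] turn [-0.05  0.13  0.02]
```

```bash
python3 -m creep '0 0 0 1 0 0 0;0 0 0 1.6 0 0 0;0 0 0 2 0 0 0;0 0 0 2.3 0 0 0;0 0 0 2.3 0 0 0'
```

```text
clock: 11.25
position: [0.5311, -0.2661, 0.0891]
ee_rot: [0.036, 3.14, 0.001]
force: [-4.1, 3.6, 17.8]
width: 0.003
gripper_force: 9.0
```

17.8 N against the 5 N full-travel spring means the button has bottomed. Now release and retreat.

```bash
python3 -m creep '0 0 0 -1 0 0 0;0 0 0 -4 0 0 0;0 0 0 -9 0 0 0;0 0 0 -15 0 0 0;0 0 0 -15 0 0 0';python3 -m creep '0 -6 0 0 0 0 0;0 -6 0 0 0 0 0;0 -6 0 0 0 0 0;0 -6 0 0 0 0 0'; python3 - <<'E'
from h import *
import cv2
a=vision.get_image("side")[155:275,185:315,::-1];b=vision.get_image("wrist")[:250,150:,::-1]
a=cv2.resize(a,(390,360),interpolation=cv2.INTER_CUBIC);b=cv2.resize(b,(410,250))
o=np.zeros((360,800,3),np.uint8);o[:,:390]=a;o[:250,390:]=b;cv2.imwrite("pics/end.png",o)
E
```

```text
clock: 11.88
position: [0.5327, -0.2678, 0.2425]
ee_rot: [0.036, 3.134, -0.004]
force: [0.2, 0.2, -1.0]
width: 0.008
gripper_force: 0.0
clock: 12.38
position: [0.5896, -0.268, 0.2375]
ee_rot: [-0.038, -3.14, -0.0]
force: [-0.8, -0.8, -0.1]
width: 0.006
gripper_force: 0.0
```

View pics/end.png

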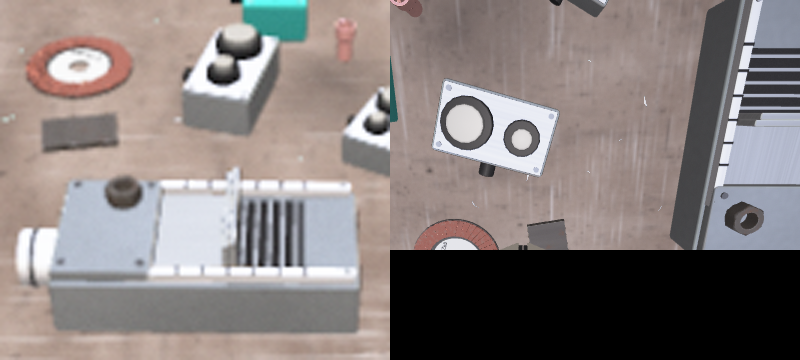

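The picture shows the lip still at the third mark (~(230,250)), both buttons out at (222,68) and (238,38), and the loose things where they were. I'm handing in.

```bash
python3 -c "
from cell import job; print(job.sign_off())"
```

```text
the job is handed in; nothing more can be done
None
```

The damper rests at the third click (64–66 mm open by camera), the start button was pressed fully down and let go, the stop button was not pressed, the loose things look unmoved, and the job is handed in; sign-off returned no verdict.

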